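# Mesh a splined yoke onto a gearbox output shaft and set its fork in line

### The arm

A 6-joint arm with a two-finger parallel gripper is mounted at the origin on a cart in front of the work surface, level with it; the furniture and walls round the work are solid. World frame = base frame: x ahead of the robot, y to its left, z up, the work surface at z = 0. Lengths are in mm, angles in rad, forces in N, time in s.
With the tool pointing down it reaches from about 400 to 925 mm from the base axis. Payload 12.5 kg.
Tool frame: the origin (TCP) lies at the very end of the fingers, on their centre line; the grasp point (between the pads) lies 19 mm behind it; z points along the fingers, y is the line along which they close (so a half turn about z gives the same grasp; the last joint's range is limited). The gripper opens to 95 mm and grips with 3 to 60 N. Pads are 20 mm wide; open, the fingers measure 119 mm over their backs; the gripper's body (75 mm by 180 mm) begins 59 mm behind the grasp point.
Start: joints at [-1.403, 0.491, 1.559, -0, 1.092, -0.106], TCP at [169.017, -601.731, 214.661] pointing down, gripper open.
Joint ranges: [-3.1, 3.1], [-0.84, 2.19], [0.05, 2.79], [-1.13, 4.28], [0.06, 2.93], [-2.69, 2.69]. Speed limits (rad/s): [2.22, 2.22, 2.79, 3.14, 3.14, 3.14].

### API

Orientations are given as [roll, pitch, yaw] about the fixed x, y, z axes, in that order (R = Rz(yaw) Ry(pitch) Rx(roll)).
In Python, from cell import * gives the robot as it stands.
- The arm moves only by the tool jog_arm, never from a script. Its argument "targets" is a list of rows, each an object with "turn": the turn, a rotation vector about the world's x, y, z in degrees, a list of three; "slide": the shift along the world's x, y, z in mm, a list of three; "claw": the opening in per cent of the stroke, from 0 (shut) to 100 (fully open). In form: [{"turn": [wx, wy, wz], "slide": [x, y, z], "claw": claw}, ...]. A call has 1 to 5 rows; each row shifts and turns the commanded pose from where the row before left it; what a row does not reach is not made up. A row lasts 1/8 s, in which the tool goes at most 62.5 mm and 10.7 degrees, less where a joint would pass 70% of its speed; a pose out of reach is approached as far as the arm can. A call with a gripper value outside its range is refused whole. The fingers move at their own pace and stop on an object; the grip force is fixed at half the most. Time passes only in rows, so rows that do not move let the fingers close. It gives the time, the measured TCP pose, the force, the opening and the grip force at its end, in the units of the state.
- state(): the state, without advancing time (a new reading comes with each control period).
- read_camera(name): name is "side" or "top" or "wrist"; returns a dict with "frame" (384x512x3 uint8, blue, green, red), "mtx" (3x3 intrinsics, pixels), "R" (3x3) and "t" (3): a world point X has camera coordinates R X + t. Camera axes: x right, y down, z forward; pixel columns grow to the right and rows downward; lengths in mm; the calibration is good to about 2 mm. The wrist camera is an equidistant fisheye: a pixel r from the principal point sees the ray r / f radians off the axis. A picture is of the moment at which its call begins. There is no depth.
- job_done(): hands the job in; it is judged then, once.
Trained networks look in the newest picture that a camera, given by its name, has taken for a name from the list of things; names that differ only in an ending like _2 or _b are one class to them, and where a whole thing is asked for, a point or a joint stands for the part that bears it (a point fixed in the world has none). Each returns a list of dicts, best first, with "conf" (0 to 1); they miss things now and then, are a little off and sometimes report something else, mostly with a low value. They report only what shows in the picture. A call takes as long as a camera call. They do not tell look-alikes from the thing itself.
- look_for(query, camera): "xy" ([column, row] in pixels, amid what is visible of it).
The state is a dict: "t": time; "joints": joint angles; "qvel": joint speeds; "tau": joint torques, N m; "eef_pos": TCP position; "tcp_rot": TCP orientation; "ft_force": force on the tool from outside, world axes, zero at the start; "moment": the same for the moment, N m; "opening": opening from 0.0 (shut) to 1.0 (fully open); "grip_force": force on a finger pad.
Only numpy, scipy, OpenCV 4.12 (cv2) and the standard library are available. Lean on these libraries where they do the work, as an engineer would, in place of code of your own. Each camera call takes 0.05 s, during which the arm holds its last target. There are 200 camera calls.

### The job

Fit the steel driveshaft yoke onto the upright splined shaft of the gearbox housing: set its bore on the shaft and rock it round under light pressure until the teeth mesh, and slide it fully home on the shoulder, never forcing it (keep below about 40 N). Turn it so that it finishes with the two ears of its fork in line with the two lugs of the housing, one ear above each lug, and let go. Leave the sleeve, bearing, nut and spanner lying about where they are.

Things in the scene. Friction and masses are not known exactly. Their poses are not given: they have to be found in the camera images.
- yoke: Loose bare-steel slip yoke, 0.35 to 0.65 kg, 88 mm tall, standing bore down, fork up. Origin: centre of the bore's mouth, at the underside; z up. Hub: tube 52 mm in diameter, z 0 to 44 mm, then a 58 mm disc to z 50. The bore, 44 mm deep, closed on top, has 6 even inner teeth 7.4 mm wide, from 1 mm inside the mouth, the first 30 degrees from +x; 29.5 mm across teeth, 37 mm across grooves.
- stand: Grey gearbox tail housing fixed to the bench: round foot 120 mm in diameter, tapering to 68 mm at its top, 60 mm up. Origin: centre of its underside, on the shaft's axis. Two index lugs (10 mm wide, top at z 59, reaching 56 mm from the axis) stick out along +y and -y. The steel shaft on top turns about z against a steady drag of 0.25 N m. Its tooth angle varies, is not in this pose: feel for it.
- shoulder (a point): Point on the shaft's axis on the upper face of its 50 mm collar, 64 mm above the bench: the yoke's underside rests here when home. Above are 30 mm of spline: 6 even teeth, 7.2 mm wide, 35 mm across teeth, 28 mm across roots. The yoke fits in 6 positions 60 degrees apart, play about 3.5 degrees each way; unmeshed, its underside stops about 29 mm above this point. Axes as stand.
- shaft_tip (a point): Point on the shaft's axis at its upper end, 104 mm above the bench. The top 10 mm are a smooth pilot nose, 26.6 mm in diameter, tapering to 19 mm at the end, that centres the yoke's bore before the teeth touch. Axes as stand.
- sleeve: Bystander: plain steel sleeve standing, 58 mm in diameter, 76 mm tall; origin under its centre.
- bearing: Bystander: ball bearing lying flat, 72 mm in diameter, 17 mm tall; origin under its centre.
- big_nut: Bystander: large hexagon nut lying flat, 29x33x16 mm; origin under its centre.
- spanner: Bystander: combination spanner lying flat, 72x232x10 mm; origin under its centre.
- fork (a point): Grip point on the yoke's axis, midway between its two fork ears, 70 mm above its underside; axes as yoke. The ears stand at +y and -y, each 28 mm wide along x and 12 mm thick, from 50 to 88 mm above the underside, each with a 16 mm eye hole; their flat outer faces are 58 mm apart. Grip across these faces, closing along y, from above.
There are look-alikes about, which are no part of the job. Of the things that look like the stand, the smaller one is meant.

How it is judged (in metres and radians):
At the end, for the whole second after the job is handed in: The yoke sits upright and at rest on the shaft, its underside within 3 mm of the shoulder and its axis within 3 mm of the shaft's, its ears (either way round) within 0.14 rad (8 degrees) of the line of the housing's two lugs (horizontal distance between yoke and shoulder below 0.003 m and z of yoke in the frame of shoulder below 0.003 m and angle between yoke's own z axis and vertical below 0.08 rad and angle between the y axis of yoke and the y axis of stand, either way round below 0.14 rad and linear speed of yoke below 0.01 m/s and angular speed of yoke below 0.1 rad/s); the robot touches nothing.
It fails at once if the yoke is pressed against the shaft or housing with more than 40 N (contact force between yoke and stand above 40 N).
It fails at once if a bystander (sleeve, bearing, nut or spanner) is moved by more than 30 mm (distance of any of sleeve, bearing, big_nut, spanner from where it was at the start of the episode above 0.03 m).
It also fails if it takes over 64 s, if anything falls off the work surface, if the arm or the gripper's body presses on something with over 40 N, if the wrist force passes 120 N, or if a joint passes its speed limit or range.

## Working session

There is one attempt and no reset: what is moved stays moved. The work goes in short steps, Python scripts to look and compute and a tool call to move; the robot and the scene stay as the last step left them, time stands still between calls to the robot, and variables do not carry over. Pictures are saved under pics/ and viewed, at most 10 in all, crops included, and the job is handed in when it is done.

Besides the shell and the picture viewer there is one more tool, called after ">>>" as name(argument=value, ...) on one line, values as JSON. jog_arm: Moves the arm, as the interface text tells. Its arguments: {"type":"object","properties":{"targets":{"type":"array","items":{"type":"object","properties":{"turn":{"type":"array","items":{"type":"number"}},"slide":{"type":"array","items":{"type":"number"}},"claw":{"type":"number"}}}}},"required":["targets"]}

```bash
mkdir -p pics
cat > h.py <<'E'
from cell import *
import numpy as np, cv2
def ray(c,px):
    M=c["mtx"];R=np.array(c["R"]);t=np.array(c["t"])
    d=np.array([(px[0]-M[0][2])/M[0][0],(px[1]-M[1][2])/M[1][1],1.0])
    return -R.T@t, R.T@d
def onz(c,px,z):
    o,d=ray(c,px); return o+d*(z-o[2])/d[2]
def proj(c,X):
    p=np.array(c["R"])@np.array(X,float)+np.array(c["t"]); p=np.array(c["mtx"])@p; return p[:2]/p[2]
E
python3 - <<'E'
from h import *
fs=[]
for n in("top","side"):
    c=read_camera(n);fs.append(c["frame"])
    print(n,np.array(c["mtx"]).round(1).tolist(),(-np.array(c["R"]).T@np.array(c["t"])).round(0))
    for q in("yoke","stand","sleeve","bearing","big_nut","spanner"):
        print(q,[(np.round(r["xy"]).tolist(),round(r["conf"],2),onz(c,r["xy"],30).round(0)[:2].tolist()) for r in look_for(q,n)])
    cv2.imwrite(f"pics/{n}0.png",cv2.resize(c["frame"],None,fx=1.5,fy=1.5))
print(state())
E
```

```text
top [[360.4, 0.0, 262.3], [0.0, 360.4, 187.6], [0.0, 0.0, 1.0]] [ 534.  -83. 1054.]
yoke [([299.0, 208.0], 0.56, [613.0, -167.0])]
stand [([203.0, 221.0], 0.89, [583.0, 104.0]), ([138.0, 227.0], 0.65, [571.0, 293.0])]
sleeve []
bearing []
big_nut []
spanner [([388.0, 200.0], 0.71, [631.0, -420.0])]
side [[497.1, 0.0, 257.1], [0.0, 497.1, 187.1], [0.0, 0.0, 1.0]] [120. 989. 611.]
yoke [([288.0, 195.0], 0.84, [624.0, -186.0])]
stand [([249.0, 248.0], 0.79, [585.0, 121.0]), ([214.0, 296.0], 0.58, [561.0, 314.0]), ([248.0, 183.0], 0.5, [767.0, -214.0])]
sleeve [([251.0, 180.0], 0.91, [770.0, -239.0])]
bearing [([206.0, 231.0], 0.67, [717.0, 95.0])]
big_nut [([284.0, 232.0], 0.65, [545.0, 17.0])]
spanner [([313.0, 172.0], 0.62, [620.0, -377.0])]
{'t': 0.7, 'joints': array([-1.40260216e+00,  4.90877047e-01,  1.55890502e+00, -5.67522030e-06,
        1.09170009e+00, -1.05629631e-01]), 'qvel': array([ 0.00102884,  0.00028875, -0.00043809, -0.00210018, -0.00022385,
       -0.00020845]), 'tau': array([-1.17049196e-03, -6.12338448e+01, -2.58404535e+01,  6.92167017e-02,
        4.43889352e-02, -3.80339813e-07]), 'eef_pos': array([ 169.01435143, -601.72842372,  214.67347699]), 'tcp_rot': array([3.14148330e+00, 1.66585876e-05, 2.73826410e-01]), 'ft_force': array([ 1.42024185, -0.1560216 , -0.12049914]), 'moment': array([ 0.02480631, -0.00605671, -0.02470468]), 'grip_force': 0.0, 'opening': 1.000597001650664}
```

View pics/top0.png

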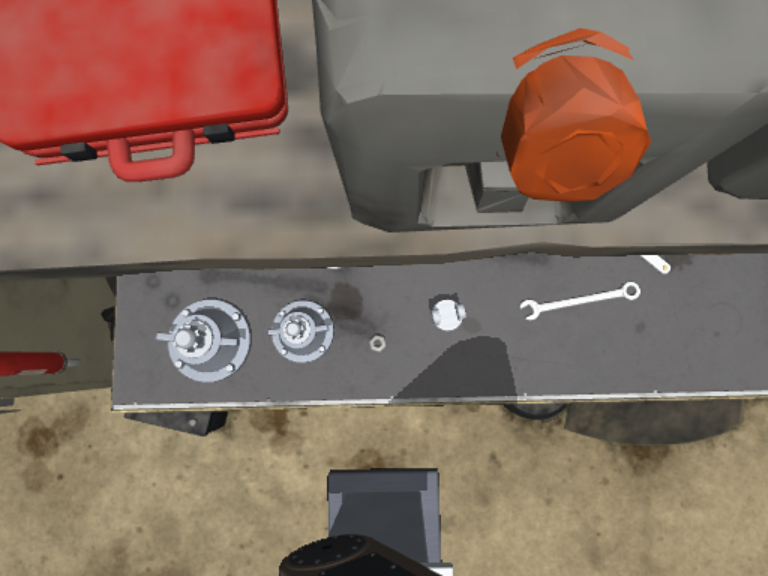

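View pics/side0.png

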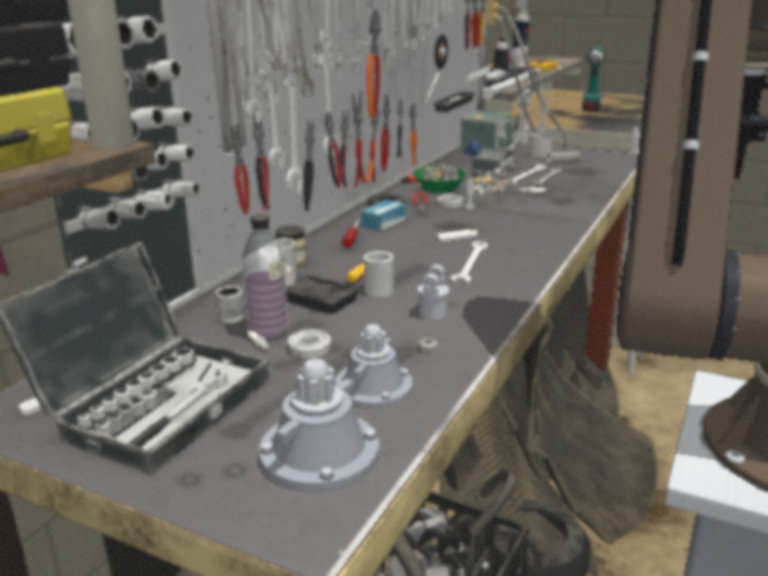

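The top view shows the small stand at about (301,331) on the enlarged picture, with the big look-alike to its left at (208,340). The yoke is at (448,312), the nut at (377,343) and the spanner at (580,300). The side view also shows the sleeve and bearing further back. I'll move above the yoke.

>>> jog_arm(targets=[{"turn":[0,0,0],"slide":[40,40,10],"claw":100},{"turn":[0,0,0],"slide":[40,40,10],"claw":100},{"turn":[0,0,0],"slide":[40,40,10],"claw":100},{"turn":[0,0,0],"slide":[40,40,10],"claw":100},{"turn":[0,0,0],"slide":[40,40,0],"claw":100}])

```text
t: 1.32
eef_pos: [370.3, -400.5, 255.6]
tcp_rot: [3.14, -0.001, 0.274]
ft_force: [0.3, -0.5, 0.5]
opening: 1.005
grip_force: 0.0
```

>>> jog_arm(targets=[{"turn":[0,0,0],"slide":[40,40,0],"claw":100},{"turn":[0,0,0],"slide":[40,40,0],"claw":100},{"turn":[0,0,0],"slide":[40,40,0],"claw":100},{"turn":[0,0,0],"slide":[40,40,0],"claw":100},{"turn":[0,0,0],"slide":[40,40,0],"claw":100}])

```text
t: 1.95
eef_pos: [570.2, -200.2, 254.9]
tcp_rot: [3.141, -0.0, 0.274]
ft_force: [-0.6, -0.5, -1.1]
opening: 1.0
grip_force: 0.0
```

```bash
cat >> h.py <<'E'
def wproj(c,X):
    p=np.array(c["R"])@np.array(X,float)+np.array(c["t"]);M=np.array(c["mtx"])
    th=np.arctan2(np.hypot(p[0],p[1]),p[2]);u=p[:2]/np.hypot(p[0],p[1])*th
    return np.array([M[0,0]*u[0]+M[0,2],M[1,1]*u[1]+M[1,2]])
def wonz(c,px,z):
    M=np.array(c["mtx"]);R=np.array(c["R"]);u=np.array([(px[0]-M[0,2])/M[0,0],(px[1]-M[1,2])/M[1,1]])
    th=np.hypot(*u);s=np.sin(th)/max(th,1e-9);d=R.T@np.array([u[0]*s,u[1]*s,np.cos(th)]);o=-R.T@np.array(c["t"])
    return o+d*(z-o[2])/d[2]
def rect(c,x,y,z,half=80,n=480):
    """orthorectified view of the plane z: image right = -y, down = -x"""
    g=np.linspace(half,-half,n);mp=np.zeros((n,n,2),np.float32)
    X,Y=np.meshgrid(x+g,y+g,indexing="ij")
    P=np.stack([X,Y,np.full_like(X,z)],-1)@np.array(c["R"]).T+np.array(c["t"]);M=np.array(c["mtx"])
    h=np.hypot(P[...,0],P[...,1]);th=np.arctan2(h,P[...,2])/h
    return cv2.remap(c["frame"],(M[0,0]*P[...,0]*th+M[0,2]).astype(np.float32),(M[1,1]*P[...,1]*th+M[1,2]).astype(np.float32),cv2.INTER_LINEAR)
E
python3 - <<'E'
from h import *
c=read_camera("wrist");print((-np.array(c["R"]).T@np.array(c["t"])).round(0),np.array(c["mtx"])[0],np.array(c["R"]).round(2).tolist())
for q in("yoke","fork","stand","shaft_tip"):
    for r in look_for(q,"wrist"): print(q,np.round(r["xy"]),round(r["conf"],2),wonz(c,r["xy"],88).round(0),wonz(c,r["xy"],50).round(0))
cv2.imwrite("pics/w1.png",cv2.hconcat([cv2.resize(c["frame"],(400,300)),cv2.resize(rect(c,605,-165,88),(400,400))[50:350]]))
E
```

```text
[ 640. -181.  425.] [297.31863964   0.         258.04370983] [[0.27, -0.96, 0.0], [-0.93, -0.26, 0.26], [-0.25, -0.07, -0.97]]
yoke [240. 129.] 0.67 [ 613. -167.   88.] [ 610. -165.   50.]
fork [233. 130.] 0.83 [ 611. -160.   88.] [ 607. -157.   50.]
stand [ 70. 102.] 0.94 [598.  59.  88.] [593.  86.  50.]
stand [15. 90.] 0.65 [599. 171.  88.] [594. 211.  50.]
shaft_tip [ 70. 103.] 0.74 [597.  58.  88.] [592.  85.  50.]
shaft_tip [12. 91.] 0.64 [597. 176.  88.] [592. 217.  50.]
```

View pics/w1.png

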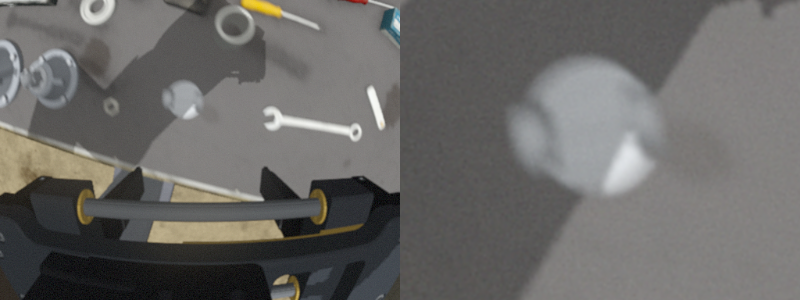

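The wrist view shows the yoke near (183,99) on the scaled picture, with one ear at its left. I'm going lower for a sharper look.

>>> jog_arm(targets=[{"turn":[0,0,0],"slide":[-10,10,-40],"claw":100},{"turn":[0,0,0],"slide":[-5,10,-40],"claw":100},{"turn":[0,0,0],"slide":[0,0,-30],"claw":100},{"turn":[0,0,0],"slide":[0,0,0],"claw":100}])

```text
t: 2.7
eef_pos: [552.6, -182.5, 143.4]
tcp_rot: [-3.14, 0.003, 0.272]
ft_force: [0.2, 0.0, -0.2]
opening: 0.997
grip_force: 0.0
```

Run:
```python
from h import *
c=read_camera("wrist");print((-np.array(c["R"]).T@np.array(c["t"])).round(0),state()["eef_pos"].round(1))
for q in("yoke","fork"):
    for r in look_for(q,"wrist"): print(q,np.round(r["xy"]),round(r["conf"],2),wonz(c,r["xy"],88).round(0),wonz(c,r["xy"],50).round(0))
ims=[]
for z in(88,50):
    v=cv2.resize(rect(c,612,-165,z,60),(400,400)); v=cv2.createCLAHE(3,(4,4)).apply(cv2.cvtColor(v,cv2.COLOR_BGR2GRAY))
    for i in range(0,400,67): v[i,:]=v[:,i]=0
    ims.append(v)
cv2.imwrite("pics/w2.png",cv2.hconcat(ims))
```

```text
[ 623. -163.  313.] [ 553.5 -182.7  144.9]
yoke [256. 126.] 0.86 [ 610. -165.   88.] [ 608. -166.   50.]
fork [250. 125.] 0.62 [ 610. -161.   88.] [ 607. -160.   50.]
```

View pics/w2.png

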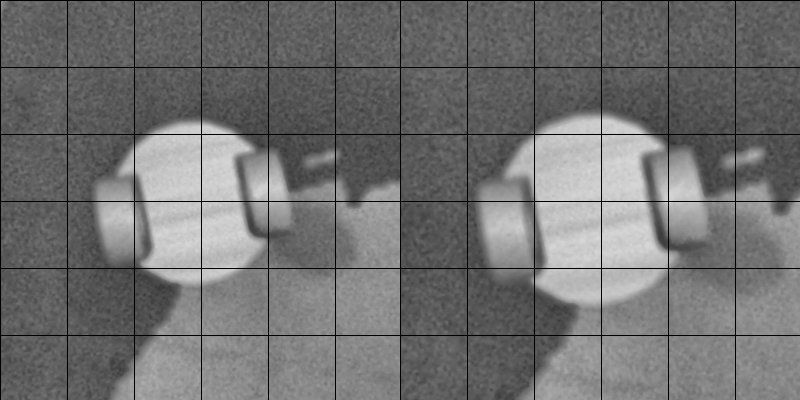

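The view is clear: on the z=88 plane the ear tops are centred at pixels (117,220) and (268,192). That puts the yoke's axis at about (610.2,-162.8), with yaw about 10.3°.

>>> jog_arm(targets=[{"turn":[0,0,-5.3],"slide":[30,10,0],"claw":100},{"turn":[0,0,0],"slide":[26,9,0],"claw":100},{"turn":[0,0,0],"slide":[0,0,-40],"claw":100},{"turn":[0,0,0],"slide":[0,0,-40],"claw":100},{"turn":[0,0,0],"slide":[0,0,-13],"claw":100}])

```text
t: 3.48
eef_pos: [609.7, -162.9, 51.0]
tcp_rot: [-3.141, 0.001, 0.181]
ft_force: [-0.6, -0.2, 0.4]
opening: 1.001
grip_force: 0.0
```

>>> jog_arm(targets=[{"turn":[0,0,0],"slide":[0,0,0],"claw":50},{"turn":[0,0,0],"slide":[0,0,0],"claw":50},{"turn":[0,0,0],"slide":[0,0,0],"claw":50},{"turn":[0,0,0],"slide":[0,0,0],"claw":50},{"turn":[0,0,0],"slide":[0,0,0],"claw":50}])

```text
t: 4.1
eef_pos: [610.2, -162.8, 52.3]
tcp_rot: [3.141, -0.001, 0.181]
ft_force: [-1.5, 1.5, 5.4]
opening: 0.603
grip_force: 30.0
```

>>> jog_arm(targets=[{"turn":[0,0,0],"slide":[0,0,30],"claw":50},{"turn":[0,0,0],"slide":[0,0,50],"claw":50},{"turn":[0,0,0],"slide":[0,0,50],"claw":50},{"turn":[0,0,0],"slide":[-10,40,20],"claw":50},{"turn":[0,0,0],"slide":[-20,50,0],"claw":50}])

```text
t: 4.72
eef_pos: [580.2, -72.4, 202.7]
tcp_rot: [3.141, -0.002, 0.18]
ft_force: [1.0, 1.0, -5.2]
opening: 0.608
grip_force: 30.0
```

>>> jog_arm(targets=[{"turn":[0,0,0],"slide":[-20,50,0],"claw":50},{"turn":[0,0,0],"slide":[-20,50,0],"claw":50},{"turn":[0,0,0],"slide":[-10,50,0],"claw":50},{"turn":[0,0,0],"slide":[0,28,0],"claw":50},{"turn":[0,0,0],"slide":[0,0,0],"claw":50}])

```text
t: 5.35
eef_pos: [529.4, 106.9, 201.2]
tcp_rot: [-3.141, 0.001, 0.184]
ft_force: [0.2, -0.2, -5.4]
opening: 0.608
grip_force: 30.0
```

Run:
```python
from h import *
s=state();print(s["eef_pos"].round(1),s["tcp_rot"],s["ft_force"].round(1),s["opening"])
c=read_camera("wrist");print((-np.array(c["R"]).T@np.array(c["t"])).round(0))
for q in("stand","shaft_tip","shoulder"):
    for r in look_for(q,"wrist"): print(q,np.round(r["xy"]),round(r["conf"],2),wonz(c,r["xy"],104).round(0),wonz(c,r["xy"],30).round(0))
ims=[]
for z in(104,0.):
    v=cv2.resize(rect(c,585,107,z,80),(400,400)); v=cv2.createCLAHE(3,(4,4)).apply(cv2.cvtColor(v,cv2.COLOR_BGR2GRAY))
    for i in range(0,400,50): v[i,:]=v[:,i]=0
    ims.append(v)
cv2.imwrite("pics/w3.png",cv2.hconcat(ims))
```

```text
[529.4 106.9 201.2] [-3.14143403e+00  1.00678608e-03  1.83940614e-01] [ 0.2 -0.2 -5.4] 0.6079219085204228
[601. 120. 371.]
stand [124. 112.] 0.92 [581. 245. 104.] [575. 280.  30.]
stand [259. 120.] 0.8 [592. 117. 104.] [589. 116.  30.]
shaft_tip [367. 168.] 0.66 [569.   8. 104.] [560. -23.  30.]
shaft_tip [122. 110.] 0.61 [582. 248. 104.] [576. 284.  30.]
shaft_tip [259. 120.] 0.6 [592. 118. 104.] [590. 117.  30.]
shoulder [123. 108.] 0.84 [585. 248. 104.] [580. 283.  30.]
shoulder [261. 123.] 0.77 [590. 116. 104.] [587. 114.  30.]
```

View pics/w3.png

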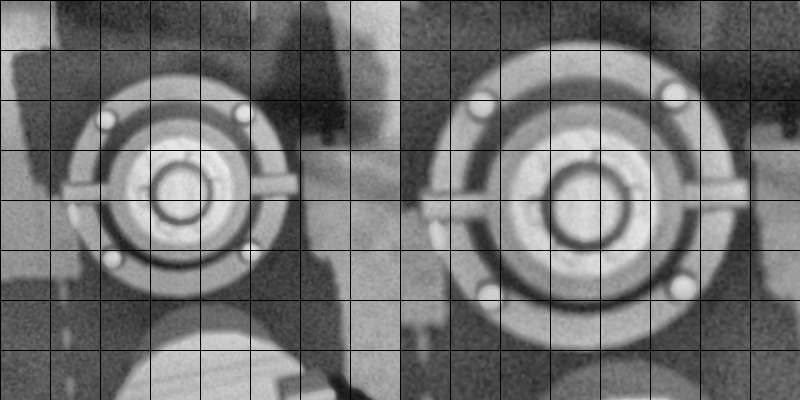

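The wrist view shows the nose centred at pixel (181,194) on the z=104 plane, so the shaft axis is at about (587.3,114.4). The lugs lie along about 2.2° yaw. I'll carry the yoke over and start lowering.

>>> jog_arm(targets=[{"turn":[0,0,0],"slide":[30,4,0],"claw":50},{"turn":[0,0,0],"slide":[28,3.5,0],"claw":50},{"turn":[0,0,0],"slide":[0,0,-25],"claw":50},{"turn":[0,0,0],"slide":[0,0,-17],"claw":50},{"turn":[0,0,0],"slide":[0,0,0],"claw":50}])

```text
t: 6.18
eef_pos: [587.3, 112.1, 158.4]
tcp_rot: [-3.141, 0.003, 0.18]
ft_force: [0.3, -0.8, -5.0]
opening: 0.606
grip_force: 30.0
```

>>> jog_arm(targets=[{"turn":[0,0,0],"slide":[0,0,-3],"claw":50},{"turn":[0,0,0],"slide":[0,0,-3],"claw":50},{"turn":[0,0,0],"slide":[0,0,0],"claw":50}])

```text
t: 6.55
eef_pos: [588.0, 112.8, 153.9]
tcp_rot: [3.141, -0.0, 0.181]
ft_force: [-1.1, 0.2, -5.5]
opening: 0.61
grip_force: 30.0
```

Run:
```python
from h import *
s=state();print(s["eef_pos"].round(1),s["tcp_rot"].round(3),s["ft_force"].round(1),s["moment"].round(2),s["joints"].round(2))
ims=[]
for n,p,f in(("side",(587,114,100),5),("top",(587,114,100),6)):
    c=read_camera(n);u=proj(c,p);h=200//f
    a=cv2.getRectSubPix(c["frame"],(2*h,2*h),tuple(map(float,u)));ims.append(cv2.resize(a,(400,400),interpolation=cv2.INTER_CUBIC))
    for z in(60,104):print(n,z,((proj(c,(587.3,114.4,z))-u+h)*200/h).round(0))
cv2.imwrite("pics/s4.png",cv2.hconcat(ims))
```

```text
[588.  112.8 153.9] [ 3.141 -0.     0.181] [-1.1  0.2 -5.5] [-0.02 -0.02 -0.04] [ 0.08  0.52  1.69 -0.    0.93  1.47]
side 60 [200. 279.]
side 104 [199. 192.]
top 60 [217. 204.]
top 104 [197. 199.]
```

View pics/s4.png

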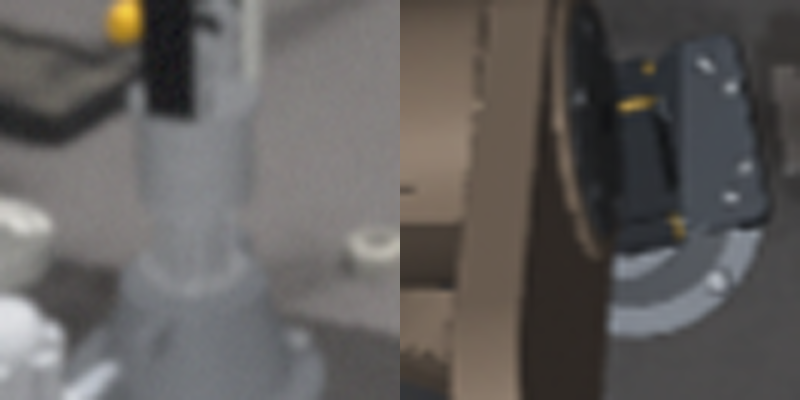

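The side view shows the yoke's hub (column 195) centred over the shaft (column 195), so I'm continuing down gently.

>>> jog_arm(targets=[{"turn":[0,0,0],"slide":[0,1,-2],"claw":50},{"turn":[0,0,0],"slide":[0,0,-2],"claw":50},{"turn":[0,0,0],"slide":[0,0,-2],"claw":50},{"turn":[0,0,0],"slide":[0,0,-1],"claw":50}])

```text
t: 7.15
eef_pos: [588.1, 113.8, 146.5]
tcp_rot: [3.142, -0.0, 0.181]
ft_force: [0.3, 0.3, -4.6]
opening: 0.607
grip_force: 30.0
```

>>> jog_arm(targets=[{"turn":[0,0,0],"slide":[0,0,-1],"claw":50},{"turn":[0,0,0],"slide":[0,0,-1],"claw":50}])

```text
t: 7.4
eef_pos: [588.3, 113.9, 145.2]
tcp_rot: [-3.142, -0.001, 0.181]
ft_force: [-1.5, 1.9, 6.9]
opening: 0.609
grip_force: 30.0
```

>>> jog_arm(targets=[{"turn":[0,0,-4],"slide":[0,0,0],"claw":50},{"turn":[0,0,-4],"slide":[0,0,0],"claw":50}])

```text
t: 7.65
eef_pos: [588.2, 113.9, 145.2]
tcp_rot: [3.142, -0.001, 0.04]
ft_force: [-1.8, 1.0, 1.5]
opening: 0.608
grip_force: 30.0
```

>>> jog_arm(targets=[{"turn":[0,0,-4],"slide":[0,0,0],"claw":50},{"turn":[0,0,-4],"slide":[0,0,0],"claw":50}])

```text
t: 7.9
eef_pos: [588.1, 113.8, 145.2]
tcp_rot: [-3.142, -0.001, -0.1]
ft_force: [-0.7, 1.0, 0.6]
opening: 0.608
grip_force: 30.0
```

>>> jog_arm(targets=[{"turn":[0,0,-4],"slide":[0,0,0],"claw":50},{"turn":[0,0,-4],"slide":[0,0,0],"claw":50}])

```text
t: 8.15
eef_pos: [588.1, 113.8, 145.1]
tcp_rot: [-3.142, -0.0, -0.24]
ft_force: [-0.2, 0.6, -0.8]
opening: 0.609
grip_force: 30.0
```

>>> jog_arm(targets=[{"turn":[0,0,0],"slide":[0,0,-0.7],"claw":50},{"turn":[0,0,0],"slide":[0,0,0],"claw":50}])

```text
t: 8.4
eef_pos: [588.2, 113.8, 144.9]
tcp_rot: [-3.141, -0.001, -0.236]
ft_force: [-1.6, 0.6, 6.5]
opening: 0.608
grip_force: 30.0
```

>>> jog_arm(targets=[{"turn":[0,0,-4],"slide":[0,0,0],"claw":50},{"turn":[0,0,-4],"slide":[0,0,0],"claw":50}])

```text
t: 8.65
eef_pos: [587.9, 113.8, 144.4]
tcp_rot: [3.142, -0.0, -0.378]
ft_force: [-0.6, 0.5, -1.0]
opening: 0.61
grip_force: 30.0
```

>>> jog_arm(targets=[{"turn":[0,0,-4],"slide":[0,0,0],"claw":50},{"turn":[0,0,-4],"slide":[0,0,0],"claw":50}])

```text
t: 8.9
eef_pos: [588.1, 114.2, 143.9]
tcp_rot: [-3.141, 0.0, -0.517]
ft_force: [0.5, 3.5, -1.8]
opening: 0.606
grip_force: 30.0
```

>>> jog_arm(targets=[{"turn":[0,0,0],"slide":[0,0,-1],"claw":50},{"turn":[0,0,0],"slide":[0,0,0],"claw":50}])

```text
t: 9.15
eef_pos: [588.3, 114.1, 143.2]
tcp_rot: [-3.141, -0.001, -0.515]
ft_force: [1.2, 5.0, 0.2]
opening: 0.608
grip_force: 30.0
```

```bash
python3 -c "
from cell import *
s=state();print(s['eef_pos'].round(2),s['ft_force'].round(1),s['moment'].round(3),s['tcp_rot'].round(3))"
```

```text
[588.3  114.14 143.16] [1.2 5.  0.2] [ 1.285 -0.217  0.207] [-3.141e+00 -1.000e-03 -5.150e-01]
```

The z moment of 0.21 N m matches the shaft's drag, so the teeth are engaged on their flanks. I'll ease back a little and lower.

>>> jog_arm(targets=[{"turn":[0,0,2.5],"slide":[0,0,0],"claw":50},{"turn":[0,0,0],"slide":[0,0,-1.5],"claw":50},{"turn":[0,0,0],"slide":[0,0,0],"claw":50}])

```text
t: 9.52
eef_pos: [588.2, 114.0, 141.2]
tcp_rot: [-3.141, -0.0, -0.474]
ft_force: [1.7, 4.5, -4.7]
opening: 0.608
grip_force: 30.0
```

```bash
python3 -c "
from cell import *
s=state();print(s['eef_pos'].round(2),s['ft_force'].round(1),s['moment'].round(3),s['tcp_rot'].round(3))"
```

```text
[588.16 113.98 141.23] [ 1.7  4.5 -4.7] [ 1.184 -0.446  0.09 ] [-3.141 -0.    -0.474]
```

>>> jog_arm(targets=[{"turn":[0,0,0],"slide":[0,0.4,-3],"claw":50},{"turn":[0,0,0],"slide":[0,0,-3],"claw":50},{"turn":[0,0,0],"slide":[0,0,0],"claw":50}])

```text
t: 9.9
eef_pos: [588.2, 114.3, 135.0]
tcp_rot: [-3.141, -0.0, -0.473]
ft_force: [3.5, 4.9, -5.2]
opening: 0.608
grip_force: 30.0
```

```bash
python3 -c "
from cell import *
s=state();print(s['eef_pos'].round(2),s['ft_force'].round(1),s['moment'].round(3),s['tcp_rot'].round(3))"
```

```text
[588.19 114.25 135.01] [ 3.5  4.9 -5.2] [ 1.16  -0.696  0.096] [-3.141 -0.    -0.473]
```

Vertical motion is free, so the yoke has meshed. I'm lowering most of the way.

>>> jog_arm(targets=[{"turn":[0,0,0],"slide":[0.4,0.4,-5],"claw":50},{"turn":[0,0,0],"slide":[0,0,-5],"claw":50},{"turn":[0,0,0],"slide":[0,0,-4],"claw":50}])

```text
t: 10.28
eef_pos: [588.4, 114.5, 121.0]
tcp_rot: [3.141, 0.0, -0.473]
ft_force: [1.0, 3.0, -1.3]
opening: 0.609
grip_force: 30.0
```

>>> jog_arm(targets=[{"turn":[0,0,5],"slide":[0,0,0],"claw":50},{"turn":[0,0,5],"slide":[0,0,0],"claw":50},{"turn":[0,0,5],"slide":[0,0,0],"claw":50}])

```text
t: 10.65
eef_pos: [588.3, 114.6, 120.6]
tcp_rot: [-3.142, 0.001, -0.209]
ft_force: [2.7, 3.8, -8.2]
opening: 0.608
grip_force: 30.0
```

>>> jog_arm(targets=[{"turn":[0,0,5],"slide":[0,0,0],"claw":50},{"turn":[0,0,5],"slide":[0,0,0],"claw":50},{"turn":[0,0,4.5],"slide":[0,0,0],"claw":50},{"turn":[0,0,0],"slide":[0,0,-2],"claw":50},{"turn":[0,0,0],"slide":[0,0,0],"claw":50}])

```text
t: 11.28
eef_pos: [588.4, 114.7, 119.1]
tcp_rot: [-3.141, 0.0, 0.041]
ft_force: [2.6, 5.3, -3.4]
opening: 0.605
grip_force: 30.0
```

```bash
python3 -c "
from cell import *
s=state();print(s['eef_pos'].round(2),s['ft_force'].round(1),s['moment'].round(3),s['tcp_rot'].round(3))"
```

```text
[588.44 114.72 119.1 ] [ 2.6  5.3 -3.4] [ 1.104 -0.538 -0.115] [-3.141  0.     0.041]
```

>>> jog_arm(targets=[{"turn":[0,0,0],"slide":[0,0,-1],"claw":50},{"turn":[0,0,0],"slide":[0,0,-1],"claw":50},{"turn":[0,0,0],"slide":[0,0,0],"claw":50}])

```text
t: 11.65
eef_pos: [588.4, 114.7, 117.3]
tcp_rot: [-3.141, -0.0, 0.041]
ft_force: [1.5, 4.8, -2.9]
opening: 0.606
grip_force: 30.0
```

>>> jog_arm(targets=[{"turn":[0,0,0],"slide":[0,0,-0.8],"claw":50},{"turn":[0,0,0],"slide":[0,0,0],"claw":50}])

```text
t: 11.9
eef_pos: [588.4, 114.7, 116.5]
tcp_rot: [-3.141, -0.0, 0.041]
ft_force: [1.2, 4.1, -1.6]
opening: 0.61
grip_force: 30.0
```

>>> jog_arm(targets=[{"turn":[0,0,0],"slide":[0,0,-0.7],"claw":50},{"turn":[0,0,0],"slide":[0,0,0],"claw":50}])

```text
t: 12.15
eef_pos: [588.5, 114.7, 116.3]
tcp_rot: [-3.141, -0.0, 0.041]
ft_force: [0.1, 5.4, 3.9]
opening: 0.605
grip_force: 30.0
```

Contact is 28.9 mm below the unmeshed stop, so the yoke is home. I'll press lightly, open and rise.

>>> jog_arm(targets=[{"turn":[0,0,0],"slide":[0,0,-0.4],"claw":50},{"turn":[0,0,0],"slide":[0,0,0],"claw":100},{"turn":[0,0,0],"slide":[0,0,0],"claw":100},{"turn":[0,0,0],"slide":[0,0,0],"claw":100},{"turn":[0,0,0],"slide":[0,0,0],"claw":100}])

```text
t: 12.78
eef_pos: [588.4, 114.4, 115.4]
tcp_rot: [3.141, 0.0, 0.042]
ft_force: [0.4, -0.1, 0.3]
opening: 0.968
grip_force: 0.0
```

>>> jog_arm(targets=[{"turn":[0,0,0],"slide":[0,0,20],"claw":100},{"turn":[0,0,0],"slide":[0,0,40],"claw":100},{"turn":[0,0,0],"slide":[0,0,40],"claw":100},{"turn":[0,0,0],"slide":[-50,0,0],"claw":100},{"turn":[0,0,0],"slide":[0,0,0],"claw":100}])

```text
t: 13.4
eef_pos: [536.0, 114.6, 216.1]
tcp_rot: [3.141, 0.001, 0.042]
ft_force: [1.1, -0.3, 1.0]
opening: 1.002
grip_force: 0.0
```

Run:
```python
from h import *
s=state();print(s["eef_pos"].round(1),s["ft_force"].round(1))
c=read_camera("wrist")
ims=[]
for z in(152,60.):
    v=cv2.resize(rect(c,587,114,z,70),(400,400)); v=cv2.createCLAHE(3,(4,4)).apply(cv2.cvtColor(v,cv2.COLOR_BGR2GRAY))
    ims.append(v)
c=read_camera("side");u=proj(c,(587,114,100))
a=cv2.resize(cv2.getRectSubPix(c["frame"],(90,60),tuple(map(float,u))),(300,200),interpolation=cv2.INTER_CUBIC)
a=cv2.copyMakeBorder(cv2.cvtColor(a,cv2.COLOR_BGR2GRAY),0,0,0,500,cv2.BORDER_CONSTANT)
cv2.imwrite("pics/w5.png",cv2.vconcat([cv2.hconcat(ims),a]))
```

```text
[536.  114.6 216.1] [ 1.1 -0.3  1. ]
```

View pics/w5.png

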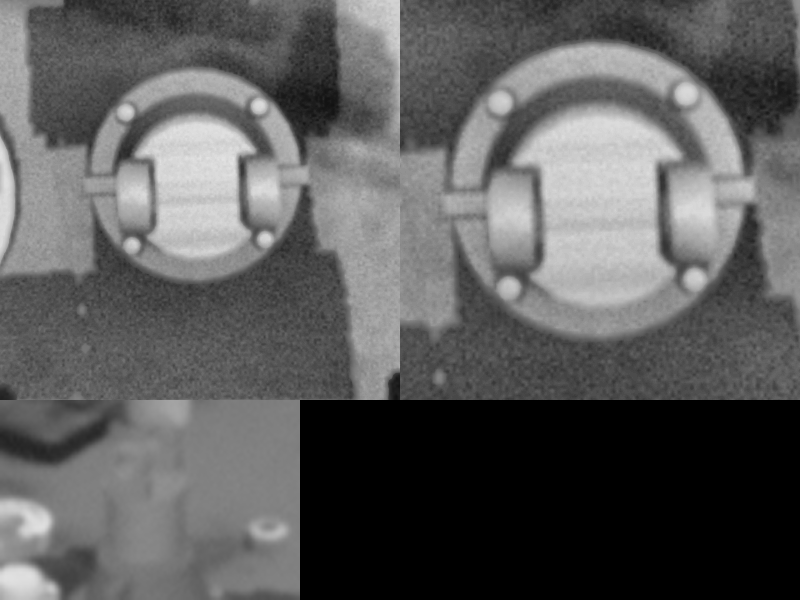

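The ears, at pixels (135,195) and (263,190), line up with the lugs at (95,185) and (295,175) to within about 1°. The side view shows the hub down on the collar, and the gripper is clear, so I'm handing it in.

```bash
python3 -c "
from cell import *
print(job_done())"
```

```text
the job is handed in; nothing more can be done
None
```

The yoke is meshed, fully home on the shoulder (contact 28.9 mm below the unmeshed stop), with its ears within about 1° of the lugs by camera. It is released with the gripper clear, and the job was handed in at about 13.5 s; no verdict was returned.

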